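# Change the paper roll on the workshop roll stand

### The job

The roll stand has run out of paper: lift the empty cardboard core off its spindle and leave it in the open carton. Then lower the full roll with the wide core (not the one with the narrow hole) over the spindle until it sits fully down on the base, without letting it drop, let go, and finally swing the keeper arm all the way back over it. Do not shift or tip the other roll.

Things in the scene. Friction and masses are not known exactly. Their poses are not given: they have to be found in the camera images.
- spindle_foot (a point): Foot of the upright steel spindle of the screwed-down roll stand: on its axis, at the top face of the grey base plate, 12 mm above the table. Spindle 22 mm across, 54 mm tall above this point, tapering to 14 mm over its last 8 mm. z is up; +x points along the plate to the keeper arm's post. The plate spans x -57 to +107 mm, y -45 to +45 mm in these axes.
- keeper_hinge (a point): The keeper arm's upright hinge axis, on top of the fixed post (16 mm across, 58 mm tall above the plate, 75 mm from the spindle axis), at the height of the arm's underside. It does not move; axes as spindle_foot.
- keeper (a joint): Swing of the keeper arm, rad. 0 is shut, at its stop: the arm points from the post to -x of spindle_foot, over the spindle. It grows counter-clockwise seen from above, to a stop at 2.4; starts at 1.5 to 2.2. Slight friction (under 1 N at the knob); stays where left. The flat aluminium arm, 8 mm thick, 14 mm wide, passes 8 mm over a fully seated roll.
- keeper_knob (a point): Centre (half-way up) of the round black upright knob near the free end of the keeper arm: 14 mm across, 35 mm tall, 75 mm from the hinge axis. It stands on the arm's upper face, its underside 78 mm and its top 113 mm above the table; this centre is 95.5 mm above the table.
- core_center (a point): Centre (half-way up) of the empty brown cardboard core, a tube 31 mm outside, 25 mm inside, 50 mm long, z along its axis. It starts upright on the spindle, standing on the plate.
- roll_center (a point): Centre (half-way up) of the full paper roll to be fitted: 57 mm across, 50 mm tall, with a wide 25 mm hole right through a brown cardboard core; z along its axis. About 0.1 kg. It stands upright on the table; it and the narrow roll may stand in each other's places.
- narrow_roll_center (a point): Centre (half-way up) of the other paper roll, which does not fit: 57 mm across, 40 mm tall, with a narrow 12 mm hole. It stands upright on the table and must be left alone.
- carton: Open-topped cardboard carton for spent cores, 180 mm (x) by 140 mm (y), 50 mm tall, walls and floor 4 to 5 mm; fixed. Origin at the centre of its underside, on the table.

How it is judged:
On the way, in this order (a step that is already met when the one before it is completed fails the run):
1. the empty core lies in the carton, let go (x of core_center in the frame of carton between -0.086 and 0.086 m and y of core_center in the frame of carton between -0.066 and 0.066 m and z of core_center in the frame of carton between 0.01 and 0.05 m and contact force between the fingers and core below 0.2 N), for 0.2 s.
2. the full roll sits fully down on the spindle, let go (z of roll_center in the frame of spindle_foot between 0.021 and 0.028 m and horizontal distance between roll_center and spindle_foot below 0.004 m and angle between the z axis of roll_center and the z axis of spindle_foot, either way round below 0.08 rad and contact force between the fingers and roll below 0.2 N), for 0.2 s.
3. the keeper arm is swung shut over the roll (value of joint keeper below 0.12 rad), for 0.2 s.
At the end, for the whole second after the job is handed in: The empty core lies at rest in the carton (its centre inside the walls and below 50 mm); the full roll is upright on the spindle, down on the plate (centre within 4 mm of the spindle axis, 21 to 28 mm above the plate, tilt under 0.08 rad) and at rest; the keeper arm is within 0.12 rad of shut (x of core_center in the frame of carton between -0.086 and 0.086 m and y of core_center in the frame of carton between -0.066 and 0.066 m and z of core_center in the frame of carton between 0.01 and 0.05 m and z of roll_center in the frame of spindle_foot between 0.021 and 0.028 m and horizontal distance between roll_center and spindle_foot below 0.004 m and angle between the z axis of roll_center and the z axis of spindle_foot, either way round below 0.08 rad and value of joint keeper below 0.12 rad and linear speed of each of roll, core below 0.02 m/s); the robot touches nothing.
It fails at once if the full roll is dropped over the spindle (falls freely faster than 0.5 m/s) (horizontal distance between roll_center and spindle_foot below 0.04 m and linear speed of roll above 0.5 m/s and contact force between the fingers and roll below 0.1 N).
It fails at once if the narrow roll is shifted by more than 30 mm or tipped (distance of narrow_roll_center from where it was at the start of the episode above 0.03 m or angle between narrow_roll_center's own z axis and vertical above 0.4 rad).
It also fails if it takes over 72 s, if anything falls off the work surface, if the arm or the gripper's body presses on something with over 40 N, if the wrist force passes 120 N, or if a joint passes its speed limit or range.

### The arm

A 6-joint arm with a two-finger parallel gripper is mounted at the origin on the work surface. World frame = base frame: x ahead of the robot, y to its left, z up, the work surface at z = 0. Lengths are in m, angles in rad, forces in N, time in s.
With the tool pointing down it reaches from about 0.425 to 0.95 m from the base axis. Payload 3.5 kg.
Tool frame: the origin (TCP) lies on the centre line of the jaws, within the pads' length; the fingertips stand 25 mm ahead of it and the grasp point (between the pads) lies 6 mm ahead of it (ctrl.finger_overhang is the distance from the TCP to the fingertips, in m); z points along the fingers, y is the line along which they close (so a half turn about z gives the same grasp; the last joint's range is limited). The gripper opens to 85 mm and grips with 20 to 120 N. Pads are 22 mm wide; open, the fingers measure 114 mm over their backs; the gripper's body (76 mm by 85 mm) begins 54 mm behind the grasp point. The pads swing forward as they close: fully open they stand 13 mm farther back than shut.
Start: joints at [1.077, 0.286, 1.577, -0, 1.279, -0.15], TCP at [0.227, 0.635, 0.256] pointing down, gripper open.
Joint ranges: [-2.77, 2.77], [-0.9, 2.22], [0.21, 2.48], [-1.53, 4.67], [0.24, 2.81], [-2.84, 2.84]. Speed limits (rad/s): [2.79, 2.79, 3.14, 3.14, 3.14, 3.14].

### API

Orientations are given as a unit quaternion [x, y, z, w].
In Python, from plant import get_state, imaging, job, ctrl gives the robot as it stands.
- The arm moves only by the tool jog_arm, never from a script. Its argument "increments" is a list of rows, each an object of numbers: "dx", "dy", "dz": the shift along the world's x, y, z each as a share of 12 cm, from -1 to 1; "ax", "ay", "az": the turn, a rotation vector about the world's x, y, z each as a share of pi/2 rad, from -1 to 1; "gripper": the gripper command: -1 is shut, 1 is fully open, values between are in proportion. A call has 1 to 10 rows; each row is the pose to reach, as a shift and turn from the pose commanded when the call began; what a row does not reach only later rows make up. A row lasts 1/10 s, in which the tool goes at most 50 mm and 8.59 degrees, less where a joint would pass 70% of its speed; a pose out of reach is approached as far as the arm can. A call with a number of a shift or a turn outside -1 to 1 is refused whole. A call with a gripper value outside its range is refused whole. The fingers move at their own pace and stop on an object; "force" is the grip in N (left out, the last holds). Time passes only in rows, so rows that repeat a pose let the fingers close. It gives the time, the measured TCP pose, the force, the opening and the grip force at its end, in the units of the state.
- get_state(): the state, without advancing time (a new reading comes with each control period).
- imaging.read_camera(name): name is "scene" or "side" or "wrist"; returns a dict with "frame" (420x560x3 uint8, blue, green, red), "depth" (420x560 float32, m along the optical axis (not along the pixel's ray), 0 where there is no reading), "camera_matrix" (3x3 intrinsics, pixels), "extrinsics" (4x4, takes a point from camera to world coordinates); the wrist camera has in their place "mount" (4x4, takes a point from camera to tool coordinates, whose origin is the TCP and whose axes are the flange's). Camera axes: x right, y up, looking along -z (the intrinsics and any distortion apply to the point x, -y, -z); pixel columns grow to the right and rows downward; lengths in m; the calibration is good to about 2 mm. A picture is of the moment at which its call begins: read the wrist's pose just before it.
- job.sign_off(): hands the job in; it is judged then, once.
The state is a dict: "time": time; "qpos": joint angles; "dq": joint speeds; "joint_efforts": joint torques, N m; "eef_pos": TCP position; "tcp_rot": TCP orientation; "contact_force": force on the tool from outside, world axes, zero at the start; "wrist_torque": the same for the moment, N m; "opening": opening from 0.0 (shut) to 1.0 (fully open); "finger_force": force on a finger pad.
Only numpy, scipy, OpenCV 4.12 (cv2) and the standard library are available. Lean on these libraries where they do the work, as an engineer would, in place of code of your own. Each camera call takes 0.05 s, during which the arm holds its last target. There are 200 camera calls.

## Working session

There is one attempt and no reset: what is moved stays moved. The work goes in short steps, Python scripts to look and compute and a tool call to move; the robot and the scene stay as the last step left them, time stands still between calls to the robot, and variables do not carry over. Pictures are saved under pics/ and viewed, at most 10 in all, crops included, and the job is handed in when it is done.

Besides the shell and the picture viewer there is one more tool, called after "Emit:" by a JSON object that holds its "name" and its "arguments", one argument or row to a line. jog_arm: Moves the arm, as the interface text tells. Shift numbers are shares of 12 cm and turn numbers shares of pi/2 rad, none past 1 either way. Its arguments: {"type":"object","properties":{"increments":{"type":"array"},"force":{"type":"number"}},"required":["increments"]}

```bash
ls; mkdir -p pics; cat > h.py <<'E'
import numpy as np, cv2
from plant import get_state, imaging, job, ctrl
from scipy.spatial.transform import Rotation as R
def cloud(name):
    s=get_state(); d=imaging.read_camera(name); K=d["camera_matrix"]; z=d["depth"]
    v,u=np.mgrid[:z.shape[0],:z.shape[1]]
    P=np.stack([(u-K[0,2])/K[0,0]*z,-(v-K[1,2])/K[1,1]*z,-z],-1)
    if "extrinsics" in d: T=np.array(d["extrinsics"])
    else:
        T=np.eye(4);T[:3,:3]=R.from_quat(s["tcp_rot"]).as_matrix();T[:3,3]=s["eef_pos"];T=T@np.array(d["mount"])
    W=P@T[:3,:3].T+T[:3,3]; W[z==0]=np.nan
    return d["frame"],W
E
python3 - <<'E'
from h import *
print(get_state()); print([k for k in dir(ctrl) if k[0]!='_'])
for n in ("scene","side"):
    f,W=cloud(n); cv2.imwrite(f"pics/{n}.png",f); np.save(f"{n}.npy",W)
a=np.hstack([cv2.imread("pics/scene.png"),cv2.imread("pics/side.png")]); 
d=imaging.read_camera("wrist"); print(d["mount"],d["camera_matrix"])
E
```

```text
pics
{'time': 0.0, 'qpos': array([ 1.07697520e+00,  2.87192086e-01,  1.57816295e+00, -4.39411127e-06,
        1.27861358e+00, -1.50039744e-01]), 'dq': array([ 0.00186215, -0.00074376,  0.0020826 ,  0.00011846,  0.00050813,
        0.00063568]), 'joint_efforts': array([ 5.00766055e-04, -4.05998111e+01, -2.92617989e+01, -1.46812854e-04,
        5.86410257e-03, -4.88734440e-07]), 'eef_pos': array([0.22722112, 0.63497359, 0.25493711]), 'tcp_rot': array([ 1.71044735e-01,  9.85262547e-01, -1.12761122e-03, -3.73878708e-04]), 'contact_force': array([0.18723511, 1.13170937, 0.86430607]), 'wrist_torque': array([ 0.02997572,  0.01046605, -0.05709018]), 'finger_force': 0.0, 'opening': 1.0022732179557532}
['Unreachable', 'finger_overhang']
[[-2.36252562e-04  9.48971621e-01  3.15361392e-01  8.13578114e-02]
 [ 9.99999777e-01  4.21311282e-04 -5.18642880e-04  6.29840695e-04]
 [-6.25042687e-04  3.15361199e-01 -9.48971508e-01 -1.16216439e-01]
 [ 0.00000000e+00  0.00000000e+00  0.00000000e+00  1.00000000e+00]] [[342.66882389   0.         277.06406888]
 [  0.         342.66882389 213.71611161]
 [  0.           0.           1.        ]]
```

View pics/scene.png

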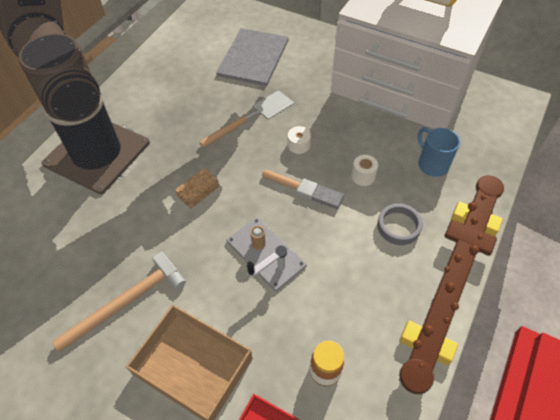

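View pics/side.png

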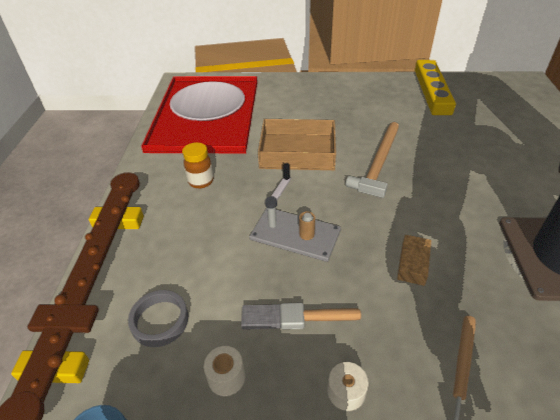

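The scene view shows the stand with the core at (258,237), the post at (281,252) and the knob at (251,267). The wide roll is at (365,170), the narrow roll at (299,140) and the carton at (190,360). The side view agrees: wide roll at (225,370), narrow roll at (348,386).

```bash
python3 - <<'E'
from h import *
def top(W,box,zlo,zhi,tag):
    x0,y0,x1,y1=box; Q=W[y0:y1,x0:x1].reshape(-1,3); Q=Q[(Q[:,2]>zlo)&(Q[:,2]<zhi)]
    if len(Q)<5: print(tag,"few",len(Q)); return
    q=Q[:,:2].astype(np.float32); (c,r)=cv2.minEnclosingCircle(q)
    print(tag,len(Q),"med",np.median(Q,0).round(4),"circ",np.round(c,4),round(r,4),"rect",cv2.minAreaRect(q))
S=np.load("scene.npy");D=np.load("side.npy")
for n,W,b in(("sc",S,dict(core=(245,220,272,255),wide=(345,150,385,190),nar=(282,120,316,158),knob=(240,258,262,278),post=(272,244,292,262),plate=(220,215,312,295),cart=(120,300,260,420))),
             ("sd",D,dict(core=(295,205,320,245),wide=(200,340,250,398),nar=(325,360,372,412),knob=(278,160,296,182),post=(262,192,280,232),plate=(245,205,345,260),cart=(252,112,342,175)))):
    for k,z in dict(core=(.055,.075),wide=(.045,.06),nar=(.035,.05),knob=(.1,.12),post=(.07,.09),plate=(.008,.016),cart=(.044,.056)).items(): top(W,b[k],*z,n+" "+k)
E
```

```text
sc core 167 med [ 0.4901 -0.0451  0.0619] circ [ 0.4895 -0.0423] 0.0159 rect ((0.48903197050094604, -0.043266985565423965), (0.02878616377711296, 0.03139721602201462), 61.525787353515625)
sc wide 321 med [0.6128 0.2416 0.0489] circ [0.6131 0.2443] 0.0299 rect ((0.6125127673149109, 0.24352940917015076), (0.055362582206726074, 0.057174764573574066), 35.412899017333984)
sc nar 315 med [0.4318 0.2574 0.0395] circ [0.4315 0.2595] 0.03 rect ((0.4303208589553833, 0.2602558434009552), (0.05554782599210739, 0.05552397295832634), 36.4481201171875)
sc knob 58 med [ 0.5329 -0.1392  0.1123] circ [ 0.5306 -0.1376] 0.0075 rect ((0.5320824980735779, -0.13772225379943848), (0.011781849898397923, 0.013756943866610527), 1.7018651962280273)
sc post 161 med [ 0.5577 -0.0732  0.0794] circ [ 0.5585 -0.0753] 0.0212 rect ((0.5590131878852844, -0.07452662289142609), (0.02780735492706299, 0.034579087048769), 28.20447540283203)
sc plate 2058 med [ 0.5143 -0.0578  0.0121] circ [ 0.5117 -0.0519] 0.0925 rect ((0.5117865204811096, -0.051400698721408844), (0.09098026901483536, 0.1667793244123459), 70.55394744873047)
[... 771 characters left out ...]
 circ [ 0.5325 -0.1356] 0.0079 rect ((0.5331910252571106, -0.13556596636772156), (0.014178738929331303, 0.013345188461244106), 79.24495697021484)
sd post 174 med [ 0.5574 -0.0675  0.0794] circ [ 0.5552 -0.0744] 0.0218 rect ((0.5579425096511841, -0.0751723051071167), (0.04246509447693825, 0.023500777781009674), 74.78101348876953)
sd plate 2342 med [ 0.5153 -0.0395  0.0124] circ [ 0.5132 -0.0497] 0.0925 rect ((0.5135185718536377, -0.049779362976551056), (0.09205365180969238, 0.16531792283058167), 70.92352294921875)
sd cart 560 med [ 0.5109 -0.2983  0.0491] circ [ 0.5121 -0.3258] 0.1119 rect ((0.5125292539596558, -0.3280894458293915), (0.14645159244537354, 0.1800473928451538), 88.5525894165039)
```

Both views agree to about 2 mm. The spindle is at about (0.489, -0.042), with plate +x at -19.3°. The hinge is at (0.560, -0.067), and the knob is 75 mm from it, so the keeper stands at about 1.52 rad. The tool's y axis (70.3°) already lies along plate y, so no turn is needed. I'll move above the spindle.

Emit:
{"name": "jog_arm", "arguments": {
  "increments": [
    {"dx": 0.2,"dy": -0.32},
    {"dx": 0.4,"dy": -0.64},
    {"dx": 0.6,"dy": -0.95},
    {"dx": 0.6,"dy": -0.95}
  ]
}}

```text
$.increments[0]: bad value
```

Emit:
{"name": "jog_arm", "arguments": {
  "increments": [
    {"dx": 0.2,"dy": -0.32},
    {"dx": 0.4,"dy": -0.64},
    {"dx": 0.6,"dy": -0.95},
    {"dx": 0.6,"dy": -0.95}
  ]
}}

```text
$.increments[0]: bad value
```

Emit:
{"name": "jog_arm", "arguments": {
  "increments": [
    {"dx": 0.13,"dy": -0.32},
    {"dx": 0.27,"dy": -0.64},
    {"dx": 0.4,"dy": -0.95},
    {"dx": 0.4,"dy": -0.95}
  ]
}}

```text
$.increments[0]: bad value
```

Emit:
{"name": "jog_arm", "arguments": {
  "increments": [
    {"dx": 0.1,"dy": -0.32},
    {"dx": 0.2,"dy": -0.64},
    {"dx": 0.3,"dy": -0.95},
    {"dx": 0.3,"dy": -0.95}
  ]
}}

```text
$.increments[0]: bad value
```

Emit:
{"name": "jog_arm", "arguments": {
  "increments": [
    {"dx": 0.1,"dy": -0.32},
    {"dx": 0.2,"dy": -0.64},
    {"dx": 0.2,"dy": -0.95},
    {"dx": 0.2,"dy": -0.95}
  ]
}}

```text
$.increments[0]: bad value
```

Emit:
{"name": "jog_arm", "arguments": {
  "increments": [
    {"dx": 0.03,"dy": -0.32},
    {"dx": 0.06,"dy": -0.64},
    {"dx": 0.083,"dy": -0.892},
    {"dx": 0.083,"dy": -0.892},
    {"dx": 0.083,"dy": -0.892},
    {"dx": 0.083,"dy": -0.892}
  ]
}}

```text
$.increments[0]: bad value
```

```bash
python3 - <<'E'
from h import *
s=get_state();print(s["time"],s["eef_pos"],s["tcp_rot"])
f,W=cloud("wrist"); cv2.imwrite("pics/w1.png",f); np.save("w1.npy",W)
Q=W.reshape(-1,3)
m=(Q[:,2]>.055)&(Q[:,2]<.075)&(np.hypot(Q[:,0]-.489,Q[:,1]+.042)<.022); print("core",np.nanmean(Q[m],0),cv2.minEnclosingCircle(Q[m][:,:2].astype(np.float32)))
m=(Q[:,2]>.1)&(Q[:,2]<.12)&(np.hypot(Q[:,0]-.5315,Q[:,1]+.1365)<.03); print("knob",m.sum(),Q[m].mean(0) if m.any() else 0)
E
```

```text
0.15 [0.22730141 0.63508875 0.25523923] [ 1.71054942e-01  9.85261058e-01 -8.82509496e-04 -2.73385630e-04]
core [nan nan nan] ((0.0, 0.0), 0.0)
knob 0 0<stdin>:5: RuntimeWarning: Mean of empty slice
```

View pics/w1.png

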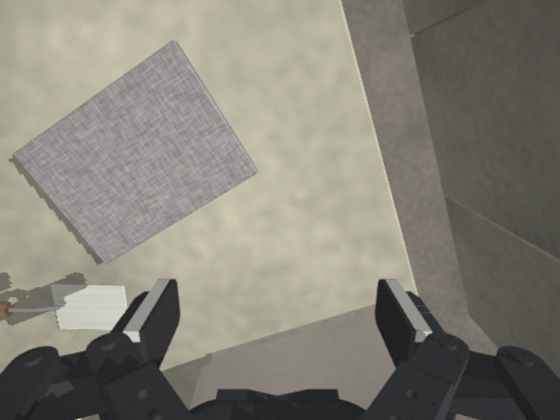

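All the moves were refused: each row needs every field. The picture shows only the start area, with a grey cloth and the open jaws. I'll resend with full rows.

Emit:
{"name": "jog_arm", "arguments": {
  "increments": [
    {"dx": 0.2,"dy": -0.32,"dz": 0,"ax": 0,"ay": 0,"az": 0,"gripper": 1},
    {"dx": 0.4,"dy": -0.64,"dz": 0,"ax": 0,"ay": 0,"az": 0,"gripper": 1},
    {"dx": 0.6,"dy": -0.95,"dz": 0,"ax": 0,"ay": 0,"az": 0,"gripper": 1},
    {"dx": 0.6,"dy": -0.95,"dz": 0,"ax": 0,"ay": 0,"az": 0,"gripper": 1}
  ]
}}

```text
time: 0.6
eef_pos: [0.3017, 0.518, 0.2559]
tcp_rot: [0.173, 0.985, -0.001, 0.0]
contact_force: [-0.1, 0.2, 0.0]
opening: 1.001
finger_force: 0.0
```

Emit:
{"name": "jog_arm", "arguments": {
  "increments": [
    {"dx": 0.3,"dy": -0.48,"dz": 0,"ax": 0,"ay": 0,"az": 0,"gripper": 1},
    {"dx": 0.6,"dy": -0.95,"dz": 0,"ax": 0,"ay": 0,"az": 0,"gripper": 1},
    {"dx": 0.6,"dy": -0.95,"dz": 0,"ax": 0,"ay": 0,"az": 0,"gripper": 1}
  ]
}}

```text
time: 0.9
eef_pos: [0.3721, 0.406, 0.2562]
tcp_rot: [0.171, 0.985, -0.0, 0.0]
contact_force: [-0.3, -0.3, 0.4]
opening: 0.996
finger_force: 0.0
```

Emit:
{"name": "jog_arm", "arguments": {
  "increments": [
    {"dx": 0.2,"dy": -0.48,"dz": 0,"ax": 0,"ay": 0,"az": 0,"gripper": 1},
    {"dx": 0.4,"dy": -0.95,"dz": 0,"ax": 0,"ay": 0,"az": 0,"gripper": 1},
    {"dx": 0.4,"dy": -0.95,"dz": 0,"ax": 0,"ay": 0,"az": 0,"gripper": 1}
  ]
}}

```text
time: 1.2
eef_pos: [0.4204, 0.2912, 0.2563]
tcp_rot: [0.172, 0.985, -0.0, 0.0]
contact_force: [0.4, 0.5, -0.5]
opening: 1.002
finger_force: 0.0
```

Emit:
{"name": "jog_arm", "arguments": {
  "increments": [
    {"dx": 0.15,"dy": -0.48,"dz": 0,"ax": 0,"ay": 0,"az": 0,"gripper": 1},
    {"dx": 0.3,"dy": -0.95,"dz": 0,"ax": 0,"ay": 0,"az": 0,"gripper": 1},
    {"dx": 0.3,"dy": -0.95,"dz": 0,"ax": 0,"ay": 0,"az": 0,"gripper": 1}
  ]
}}

```text
time: 1.5
eef_pos: [0.4563, 0.1769, 0.2565]
tcp_rot: [0.172, 0.985, -0.0, 0.0]
contact_force: [0.2, 1.0, 0.4]
opening: 0.997
finger_force: 0.0
```

Emit:
{"name": "jog_arm", "arguments": {
  "increments": [
    {"dx": 0.1,"dy": -0.48,"dz": 0,"ax": 0,"ay": 0,"az": 0,"gripper": 1},
    {"dx": 0.2,"dy": -0.95,"dz": 0,"ax": 0,"ay": 0,"az": 0,"gripper": 1},
    {"dx": 0.2,"dy": -0.95,"dz": 0,"ax": 0,"ay": 0,"az": 0,"gripper": 1}
  ]
}}

```text
time: 1.8
eef_pos: [0.4802, 0.0625, 0.2565]
tcp_rot: [0.173, 0.985, -0.0, 0.0]
contact_force: [0.4, 1.0, 0.1]
opening: 1.0
finger_force: 0.0
```

Emit:
{"name": "jog_arm", "arguments": {
  "increments": [
    {"dx": 0.04,"dy": -0.45,"dz": 0,"ax": 0,"ay": 0,"az": 0,"gripper": 1},
    {"dx": 0.083,"dy": -0.892,"dz": 0,"ax": 0,"ay": 0,"az": 0,"gripper": 1},
    {"dx": 0.083,"dy": -0.892,"dz": 0,"ax": 0,"ay": 0,"az": 0,"gripper": 1},
    {"dx": 0.083,"dy": -0.892,"dz": 0,"ax": 0,"ay": 0,"az": 0,"gripper": 1},
    {"dx": 0.083,"dy": -0.892,"dz": 0,"ax": 0,"ay": 0,"az": 0,"gripper": 1}
  ]
}}

```text
time: 2.3
eef_pos: [0.4894, -0.0405, 0.2561]
tcp_rot: [0.171, 0.985, 0.0, -0.0]
contact_force: [0.0, 0.3, -0.2]
opening: 0.999
finger_force: 0.0
```

```bash
cat > lk.py <<'E'
from h import *
s=get_state();print(s["time"],s["eef_pos"].round(4),R.from_quat(s["tcp_rot"]).as_matrix().round(3).tolist())
f,W=cloud("wrist"); cv2.imwrite("pics/w2.png",f)
Q=W.reshape(-1,3)
m=(Q[:,2]>.057)&(Q[:,2]<.075)&(np.hypot(Q[:,0]-.489,Q[:,1]+.042)<.022); print("core",m.sum(),np.median(Q[m],0),cv2.minEnclosingCircle(Q[m][:,:2].astype(np.float32)))
m=(Q[:,2]>.1)&(Q[:,2]<.12)&(np.hypot(Q[:,0]-.5315,Q[:,1]+.1365)<.03); print("knob",m.sum(),Q[m].mean(0) if m.any() else 0)
E
python3 lk.py
```

```text
2.3 [ 0.4894 -0.0405  0.2561] [[-0.942, 0.337, -0.0], [0.337, 0.942, 0.001], [0.001, 0.001, -1.0]]
core 686 [ 0.48813794 -0.04038049  0.06090214] ((0.4896462857723236, -0.040449146181344986), 0.01547763217240572)
knob 271 [ 0.53025132 -0.1339197   0.10906255]
```

View pics/w2.png

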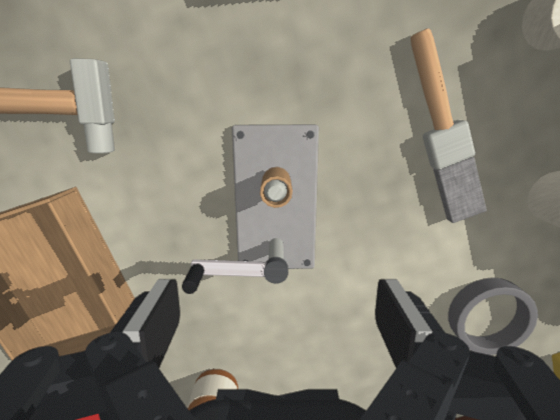

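The wrist view shows the stand centred, with the core at (276,187) and the knob at (193,277). It agrees with the earlier fix to within 2 mm, so I'll descend onto the core and grip it.

Emit:
{"name": "jog_arm", "arguments": {
  "increments": [
    {"dx": 0,"dy": 0,"dz": -0.3,"ax": 0,"ay": 0,"az": 0,"gripper": 0.3},
    {"dx": 0,"dy": 0,"dz": -0.6,"ax": 0,"ay": 0,"az": 0,"gripper": 0.3},
    {"dx": 0,"dy": 0,"dz": -0.9,"ax": 0,"ay": 0,"az": 0,"gripper": 0.3},
    {"dx": 0,"dy": 0,"dz": -0.9,"ax": 0,"ay": 0,"az": 0,"gripper": 0.3},
    {"dx": 0,"dy": 0,"dz": -0.9,"ax": 0,"ay": 0,"az": 0,"gripper": 0.3}
  ],
  "force": 20
}}

```text
time: 2.85
eef_pos: [0.4894, -0.0403, 0.1485]
tcp_rot: [0.17, 0.985, 0.0, -0.001]
contact_force: [-0.7, -0.9, 0.9]
opening: 0.648
finger_force: 0.0
```

Emit:
{"name": "jog_arm", "arguments": {
  "increments": [
    {"dx": 0,"dy": -0.005,"dz": -0.2,"ax": 0,"ay": 0,"az": 0,"gripper": 0.3},
    {"dx": 0,"dy": -0.005,"dz": -0.4,"ax": 0,"ay": 0,"az": 0,"gripper": 0.3},
    {"dx": 0,"dy": -0.005,"dz": -0.6,"ax": 0,"ay": 0,"az": 0,"gripper": 0.3},
    {"dx": 0,"dy": -0.005,"dz": -0.77,"ax": 0,"ay": 0,"az": 0,"gripper": 0.3},
    {"dx": 0,"dy": -0.005,"dz": -0.77,"ax": 0,"ay": 0,"az": 0,"gripper": -1},
    {"dx": 0,"dy": -0.005,"dz": -0.77,"ax": 0,"ay": 0,"az": 0,"gripper": -1},
    {"dx": 0,"dy": -0.005,"dz": -0.77,"ax": 0,"ay": 0,"az": 0,"gripper": -1},
    {"dx": 0,"dy": -0.005,"dz": -0.77,"ax": 0,"ay": 0,"az": 0,"gripper": -1},
    {"dx": 0,"dy": -0.005,"dz": -0.77,"ax": 0,"ay": 0,"az": 0,"gripper": -1}
  ]
}}

```text
time: 3.75
eef_pos: [0.491, -0.0425, 0.0579]
tcp_rot: [0.171, 0.985, -0.0, 0.002]
contact_force: [-0.6, 1.4, 6.1]
opening: 0.344
finger_force: 25.8
```

Emit:
{"name": "jog_arm", "arguments": {
  "increments": [
    {"dx": 0,"dy": 0,"dz": 0.1,"ax": 0,"ay": 0,"az": 0,"gripper": -1},
    {"dx": 0,"dy": 0,"dz": 0.25,"ax": 0,"ay": 0,"az": 0,"gripper": -1},
    {"dx": 0,"dy": 0,"dz": 0.4,"ax": 0,"ay": 0,"az": 0,"gripper": -1},
    {"dx": 0,"dy": 0,"dz": 0.6,"ax": 0,"ay": 0,"az": 0,"gripper": -1},
    {"dx": 0,"dy": 0,"dz": 0.8,"ax": 0,"ay": 0,"az": 0,"gripper": -1},
    {"dx": 0,"dy": 0,"dz": 1,"ax": 0,"ay": 0,"az": 0,"gripper": -1},
    {"dx": 0,"dy": 0,"dz": 1,"ax": 0,"ay": 0,"az": 0,"gripper": -1}
  ]
}}

```text
time: 4.45
eef_pos: [0.4916, -0.0428, 0.1804]
tcp_rot: [0.171, 0.985, -0.001, 0.004]
contact_force: [-0.3, -1.5, -0.2]
opening: 0.341
finger_force: 25.2
```

```bash
python3 - <<'E'
from h import *
f,W=cloud("side"); cv2.imwrite("pics/s2.png",cv2.resize(f[120:280,200:400],None,fx=3,fy=3))
E
```

```text
(no output)
```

View pics/s2.png

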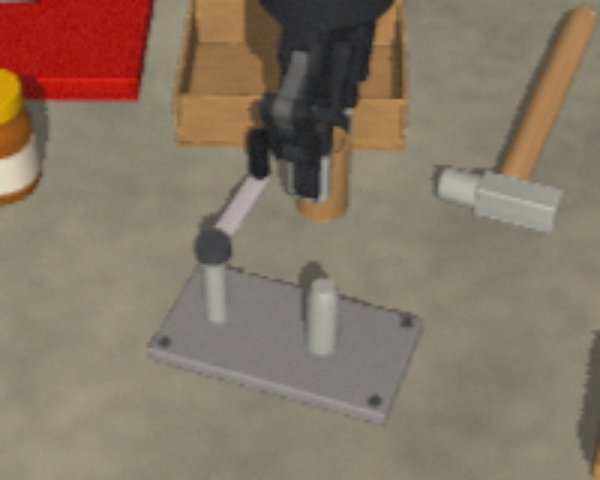

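The core (about (322,180)) is held clear of the bare spindle at (322,315). Now over to the carton.

Emit:
{"name": "jog_arm", "arguments": {
  "increments": [
    {"dx": 0.03,"dy": -0.32,"dz": 0.05,"ax": 0,"ay": 0,"az": 0,"gripper": -1},
    {"dx": 0.05,"dy": -0.64,"dz": 0.05,"ax": 0,"ay": 0,"az": 0,"gripper": -1},
    {"dx": 0.08,"dy": -0.95,"dz": 0.05,"ax": 0,"ay": 0,"az": 0,"gripper": -1},
    {"dx": 0.08,"dy": -0.95,"dz": 0.05,"ax": 0,"ay": 0,"az": 0,"gripper": -1}
  ]
}}

```text
time: 4.9
eef_pos: [0.4986, -0.1594, 0.1808]
tcp_rot: [0.173, 0.985, -0.0, -0.001]
contact_force: [0.3, 0.0, 0.2]
opening: 0.341
finger_force: 25.2
```

Emit:
{"name": "jog_arm", "arguments": {
  "increments": [
    {"dx": 0.03,"dy": -0.32,"dz": 0,"ax": 0,"ay": 0,"az": 0,"gripper": -1},
    {"dx": 0.05,"dy": -0.64,"dz": 0,"ax": 0,"ay": 0,"az": 0,"gripper": -1},
    {"dx": 0.06,"dy": -0.95,"dz": 0,"ax": 0,"ay": 0,"az": 0,"gripper": -1},
    {"dx": 0.06,"dy": -0.95,"dz": 0,"ax": 0,"ay": 0,"az": 0,"gripper": -1}
  ]
}}

```text
time: 5.3
eef_pos: [0.5057, -0.2729, 0.1807]
tcp_rot: [0.173, 0.985, -0.0, -0.001]
contact_force: [0.5, 1.1, 0.5]
opening: 0.343
finger_force: 25.2
```

Emit:
{"name": "jog_arm", "arguments": {
  "increments": [
    {"dx": 0.02,"dy": -0.2,"dz": 0,"ax": 0,"ay": 0,"az": 0,"gripper": -1},
    {"dx": 0.02,"dy": -0.4,"dz": 0,"ax": 0,"ay": 0,"az": 0,"gripper": -1},
    {"dx": 0.02,"dy": -0.4,"dz": 0,"ax": 0,"ay": 0,"az": 0,"gripper": -1},
    {"dx": 0.02,"dy": -0.4,"dz": -0.3,"ax": 0,"ay": 0,"az": 0,"gripper": -1},
    {"dx": 0.02,"dy": -0.4,"dz": -0.6,"ax": 0,"ay": 0,"az": 0,"gripper": -1},
    {"dx": 0.02,"dy": -0.4,"dz": -0.8,"ax": 0,"ay": 0,"az": 0,"gripper": -1},
    {"dx": 0.02,"dy": -0.4,"dz": -1,"ax": 0,"ay": 0,"az": 0,"gripper": -1},
    {"dx": 0.02,"dy": -0.4,"dz": -1,"ax": 0,"ay": 0,"az": 0,"gripper": -1},
    {"dx": 0.02,"dy": -0.4,"dz": -1,"ax": 0,"ay": 0,"az": 0,"gripper": -1}
  ]
}}

```text
time: 6.2
eef_pos: [0.5083, -0.3165, 0.0614]
tcp_rot: [0.171, 0.985, 0.001, -0.001]
contact_force: [0.3, 0.0, 0.4]
opening: 0.345
finger_force: 25.2
```

Emit:
{"name": "jog_arm", "arguments": {
  "increments": [
    {"dx": 0,"dy": 0,"dz": -0.04,"ax": 0,"ay": 0,"az": 0,"gripper": -1},
    {"dx": 0,"dy": 0,"dz": -0.06,"ax": 0,"ay": 0,"az": 0,"gripper": -1},
    {"dx": 0,"dy": 0,"dz": -0.06,"ax": 0,"ay": 0,"az": 0,"gripper": -1},
    {"dx": 0,"dy": 0,"dz": -0.06,"ax": 0,"ay": 0,"az": 0,"gripper": 0.3},
    {"dx": 0,"dy": 0,"dz": -0.06,"ax": 0,"ay": 0,"az": 0,"gripper": 0.3},
    {"dx": 0,"dy": 0,"dz": -0.06,"ax": 0,"ay": 0,"az": 0,"gripper": 0.3},
    {"dx": 0,"dy": 0,"dz": -0.06,"ax": 0,"ay": 0,"az": 0,"gripper": 0.3}
  ]
}}

```text
time: 6.9
eef_pos: [0.5087, -0.3183, 0.0549]
tcp_rot: [0.171, 0.985, -0.0, 0.0]
contact_force: [0.5, -1.0, -0.1]
opening: 0.648
finger_force: 0.0
```

Emit:
{"name": "jog_arm", "arguments": {
  "increments": [
    {"dx": 0,"dy": 0,"dz": 0.2,"ax": 0,"ay": 0,"az": 0,"gripper": 0.3},
    {"dx": 0,"dy": 0,"dz": 0.5,"ax": 0,"ay": 0,"az": 0,"gripper": 0.3},
    {"dx": 0,"dy": 0,"dz": 1,"ax": 0,"ay": 0,"az": 0,"gripper": 0.3},
    {"dx": 0,"dy": 0,"dz": 1,"ax": 0,"ay": 0,"az": 0,"gripper": 0.3}
  ]
}}

```text
time: 7.3
eef_pos: [0.5114, -0.3205, 0.182]
tcp_rot: [0.171, 0.985, -0.003, 0.005]
contact_force: [0.0, 0.1, 0.9]
opening: 0.651
finger_force: 0.0
```

Emit:
{"name": "jog_arm", "arguments": {
  "increments": [
    {"dx": 0,"dy": 0.2,"dz": 0.4,"ax": 0,"ay": 0,"az": 0,"gripper": 1},
    {"dx": 0,"dy": 0.6,"dz": 0.8,"ax": 0,"ay": 0,"az": 0,"gripper": 1},
    {"dx": 0,"dy": 1,"dz": 0.8,"ax": 0,"ay": 0,"az": 0,"gripper": 1},
    {"dx": 0,"dy": 1,"dz": 0.8,"ax": 0,"ay": 0,"az": 0,"gripper": 1}
  ]
}}

```text
time: 7.7
eef_pos: [0.5092, -0.1954, 0.2734]
tcp_rot: [0.17, 0.985, -0.0, 0.002]
contact_force: [0.0, 0.2, 0.1]
opening: 1.004
finger_force: 0.0
```

Emit:
{"name": "jog_arm", "arguments": {
  "increments": [
    {"dx": -0.09,"dy": 0.4,"dz": 0,"ax": 0,"ay": 0,"az": 0,"gripper": 1},
    {"dx": -0.12,"dy": 0.8,"dz": 0,"ax": 0,"ay": 0,"az": 0,"gripper": 1},
    {"dx": -0.15,"dy": 1,"dz": 0,"ax": 0,"ay": 0,"az": 0,"gripper": 1},
    {"dx": -0.15,"dy": 1,"dz": 0,"ax": 0,"ay": 0,"az": 0,"gripper": 1}
  ]
}}

```text
time: 8.1
eef_pos: [0.4898, -0.0757, 0.2697]
tcp_rot: [0.169, 0.986, 0.0, -0.001]
contact_force: [0.1, -0.5, -0.1]
opening: 1.001
finger_force: 0.0
```

Emit:
{"name": "jog_arm", "arguments": {
  "increments": [
    {"dx": 0,"dy": 0.3,"dz": 0,"ax": 0,"ay": 0,"az": 0,"gripper": 1},
    {"dx": 0,"dy": 0.3,"dz": 0,"ax": 0,"ay": 0,"az": 0,"gripper": 1},
    {"dx": 0,"dy": 0.3,"dz": 0,"ax": 0,"ay": 0,"az": 0,"gripper": 1},
    {"dx": 0,"dy": 0.3,"dz": 0,"ax": 0,"ay": 0,"az": 0,"gripper": 1}
  ]
}}

```text
time: 8.5
eef_pos: [0.4908, -0.0434, 0.2704]
tcp_rot: [0.172, 0.985, -0.0, -0.0]
contact_force: [-0.9, 0.3, 0.6]
opening: 0.999
finger_force: 0.0
```

```bash
python3 - <<'E'
from h import *
s=get_state();print(s["time"],s["eef_pos"].round(4))
for n in ("wrist","side","scene"):
    f,W=cloud(n); Q=W.reshape(-1,3)
    m=(Q[:,2]>.05)&(Q[:,2]<.075)&(np.hypot(Q[:,0]-.489,Q[:,1]+.042)<.022); print(n,"spindle",m.sum(),np.median(Q[m],0) if m.any() else 0,cv2.minEnclosingCircle(Q[m][:,:2].astype(np.float32)) if m.any() else 0)
    m=(Q[:,2]>.01)&(Q[:,2]<.014)&(abs(Q[:,0]-.51)<.1)&(abs(Q[:,1]+.05)<.1)
    if m.any(): print("plate",cv2.minAreaRect(Q[m][:,:2].astype(np.float32)))
    m=(Q[:,2]>.02)&(Q[:,2]<.07)&(abs(Q[:,0]-.51)<.07)&(abs(Q[:,1]+.328)<.05)
    if m.any(): print("core",m.sum(),np.median(Q[m],0),Q[m].max(0),Q[m].min(0))
E
```

```text
8.5 [ 0.4908 -0.0434  0.2704]
wrist spindle 390 [ 0.48704433 -0.04036171  0.06283093] ((0.48890218138694763, -0.04098394513130188), 0.01090108510106802)
plate ((0.5119684934616089, -0.04903363436460495), (0.08843237906694412, 0.16222324967384338), 70.60550689697266)
core 1098 [ 0.50698924 -0.30931909  0.04169131] [ 0.52301087 -0.30016224  0.05452348] [ 0.49195426 -0.3317877   0.02005256]
side spindle 115 [ 0.48939718 -0.03601992  0.06119087] ((0.48962661623954773, -0.03988627344369888), 0.010360248386859894)
plate ((0.513346254825592, -0.04981482774019241), (0.09163983166217804, 0.16451016068458557), 70.75167846679688)
core 42 [ 0.50978574 -0.30465744  0.02434018] [ 0.52210224 -0.29909594  0.0316039 ] [ 0.49534375 -0.31444898  0.0200143 ]
scene spindle 95 [ 0.48989056 -0.04704254  0.06256563] ((0.4887574315071106, -0.04413386434316635), 0.010772216133773327)
plate ((0.5118716955184937, -0.05180952697992325), (0.09025965631008148, 0.1654868721961975), 70.64299011230469)
core 270 [ 0.50743573 -0.31844572  0.04354255] [ 0.52194153 -0.30350063  0.05841032] [ 0.49152101 -0.33357446  0.02011792]
```

The core stands upright in the carton, and the spindle is confirmed at about (0.489, -0.0415). Next, above the wide roll.

Emit:
{"name": "jog_arm", "arguments": {
  "increments": [
    {"dx": 0.13,"dy": 0.32,"dz": 0,"ax": 0,"ay": 0,"az": 0,"gripper": 1},
    {"dx": 0.26,"dy": 0.64,"dz": 0,"ax": 0,"ay": 0,"az": 0,"gripper": 1},
    {"dx": 0.4,"dy": 1,"dz": 0,"ax": 0,"ay": 0,"az": 0,"gripper": 1},
    {"dx": 0.4,"dy": 1,"dz": 0,"ax": 0,"ay": 0,"az": 0,"gripper": 1}
  ]
}}

```text
time: 9.05
eef_pos: [0.5397, 0.0811, 0.2707]
tcp_rot: [0.169, 0.986, 0.001, 0.0]
contact_force: [-0.7, 0.2, -1.1]
opening: 1.002
finger_force: 0.0
```

Emit:
{"name": "jog_arm", "arguments": {
  "increments": [
    {"dx": 0.13,"dy": 0.32,"dz": 0,"ax": 0,"ay": 0,"az": 0,"gripper": 1},
    {"dx": 0.26,"dy": 0.64,"dz": 0,"ax": 0,"ay": 0,"az": 0,"gripper": 1},
    {"dx": 0.4,"dy": 1,"dz": 0,"ax": 0,"ay": 0,"az": 0,"gripper": 1},
    {"dx": 0.4,"dy": 1,"dz": 0,"ax": 0,"ay": 0,"az": 0,"gripper": 1}
  ]
}}

```text
time: 9.45
eef_pos: [0.5877, 0.2006, 0.2701]
tcp_rot: [0.17, 0.986, 0.001, -0.0]
contact_force: [-0.0, -0.3, -0.1]
opening: 1.0
finger_force: 0.0
```

Emit:
{"name": "jog_arm", "arguments": {
  "increments": [
    {"dx": 0.1,"dy": 0.2,"dz": 0,"ax": 0,"ay": 0,"az": 0,"gripper": 1},
    {"dx": 0.22,"dy": 0.4,"dz": 0,"ax": 0,"ay": 0,"az": 0,"gripper": 1},
    {"dx": 0.22,"dy": 0.4,"dz": 0,"ax": 0,"ay": 0,"az": 0,"gripper": 1},
    {"dx": 0.22,"dy": 0.4,"dz": 0,"ax": 0,"ay": 0,"az": 0,"gripper": 1},
    {"dx": 0.22,"dy": 0.4,"dz": 0,"ax": 0,"ay": 0,"az": 0,"gripper": 1}
  ]
}}

```text
time: 9.95
eef_pos: [0.6129, 0.2443, 0.2706]
tcp_rot: [0.172, 0.985, -0.0, -0.0]
contact_force: [0.4, 0.5, 0.3]
opening: 1.001
finger_force: 0.0
```

```bash
cat > roll.py <<'E'
from h import *
s=get_state();print(s["time"],s["eef_pos"].round(4))
f,W=cloud("wrist"); cv2.imwrite("pics/w3.png",f); Q=W.reshape(-1,3)
m=(Q[:,2]>.042)&(Q[:,2]<.06)&(np.hypot(Q[:,0]-.613,Q[:,1]-.245)<.045)
q=Q[m][:,:2].astype(np.float32); print(m.sum(),np.median(Q[m],0),cv2.minEnclosingCircle(q),cv2.fitEllipse(cv2.convexHull(q)))
E
python3 roll.py
```

```text
9.95 [0.6129 0.2443 0.2706]
1967 [0.61184319 0.24680047 0.04755291] ((0.6133125424385071, 0.24616287648677826), 0.028569180518388748) ((0.6131770610809326, 0.2464001476764679), (0.05596005544066429, 0.05636633560061455), 138.34548950195312)
```

View pics/w3.png

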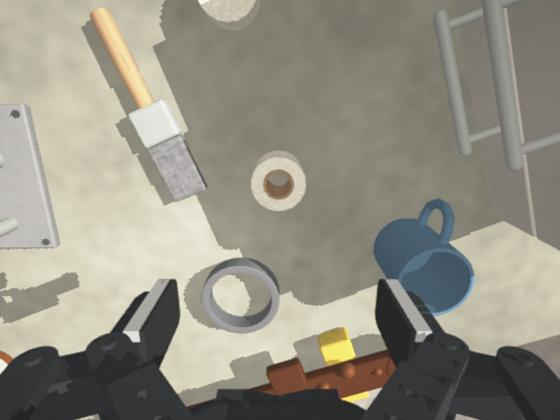

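The roll at (278,182) has a visibly wide hole, so it is the right one. The wrist fix (0.613, 0.246) agrees with the other cameras, so I'll descend and grip.

Emit:
{"name": "jog_arm", "arguments": {
  "increments": [
    {"dx": 0,"dy": 0.008,"dz": -0.35,"ax": 0,"ay": 0,"az": 0,"gripper": 1},
    {"dx": 0,"dy": 0.008,"dz": -0.7,"ax": 0,"ay": 0,"az": 0,"gripper": 1},
    {"dx": 0,"dy": 0.008,"dz": -1,"ax": 0,"ay": 0,"az": 0,"gripper": 1},
    {"dx": 0,"dy": 0.008,"dz": -1,"ax": 0,"ay": 0,"az": 0,"gripper": 1},
    {"dx": 0,"dy": 0.008,"dz": -1,"ax": 0,"ay": 0,"az": 0,"gripper": 1},
    {"dx": 0,"dy": 0.008,"dz": -1,"ax": 0,"ay": 0,"az": 0,"gripper": 1}
  ]
}}

```text
time: 10.6
eef_pos: [0.6148, 0.2468, 0.1541]
tcp_rot: [0.171, 0.985, 0.001, 0.002]
contact_force: [0.3, 0.3, 0.4]
opening: 1.0
finger_force: 0.0
```

```bash
python3 roll.py
```

```text
10.6 [0.6148 0.2468 0.1541]
4119 [0.61096461 0.24691859 0.04754637] ((0.6131824851036072, 0.24613146483898163), 0.028679920360445976) ((0.6130432486534119, 0.24624060094356537), (0.056185055524110794, 0.05645480006933212), 60.76628875732422)
```

Emit:
{"name": "jog_arm", "arguments": {
  "increments": [
    {"dx": 0,"dy": 0,"dz": -0.25,"ax": 0,"ay": 0,"az": 0,"gripper": 1},
    {"dx": 0,"dy": 0,"dz": -0.5,"ax": 0,"ay": 0,"az": 0,"gripper": 1},
    {"dx": 0,"dy": 0,"dz": -0.75,"ax": 0,"ay": 0,"az": 0,"gripper": 1},
    {"dx": 0,"dy": 0,"dz": -0.92,"ax": 0,"ay": 0,"az": 0,"gripper": 1},
    {"dx": 0,"dy": 0,"dz": -0.92,"ax": 0,"ay": 0,"az": 0,"gripper": 1},
    {"dx": 0,"dy": 0,"dz": -0.92,"ax": 0,"ay": 0,"az": 0,"gripper": -1},
    {"dx": 0,"dy": 0,"dz": -0.92,"ax": 0,"ay": 0,"az": 0,"gripper": -1},
    {"dx": 0,"dy": 0,"dz": -0.92,"ax": 0,"ay": 0,"az": 0,"gripper": -1},
    {"dx": 0,"dy": 0,"dz": -0.92,"ax": 0,"ay": 0,"az": 0,"gripper": -1}
  ],
  "force": 25
}}

```text
time: 11.55
eef_pos: [0.6152, 0.2472, 0.0437]
tcp_rot: [0.171, 0.985, 0.001, 0.003]
contact_force: [-0.5, -0.6, 6.6]
opening: 0.654
finger_force: 27.5
```

Emit:
{"name": "jog_arm", "arguments": {
  "increments": [
    {"dx": 0,"dy": 0,"dz": 0.1,"ax": 0,"ay": 0,"az": 0,"gripper": -1},
    {"dx": 0,"dy": 0,"dz": 0.3,"ax": 0,"ay": 0,"az": 0,"gripper": -1},
    {"dx": 0,"dy": 0,"dz": 0.6,"ax": 0,"ay": 0,"az": 0,"gripper": -1},
    {"dx": 0,"dy": 0,"dz": 0.9,"ax": 0,"ay": 0,"az": 0,"gripper": -1},
    {"dx": 0,"dy": 0,"dz": 1,"ax": 0,"ay": 0,"az": 0,"gripper": -1}
  ]
}}

```text
time: 12.05
eef_pos: [0.6152, 0.2475, 0.1659]
tcp_rot: [0.171, 0.985, 0.002, 0.004]
contact_force: [0.9, 0.0, -0.3]
opening: 0.65
finger_force: 27.1
```

Emit:
{"name": "jog_arm", "arguments": {
  "increments": [
    {"dx": -0.1,"dy": -0.25,"dz": 0.25,"ax": 0,"ay": 0,"az": 0,"gripper": -1},
    {"dx": -0.2,"dy": -0.5,"dz": 0.5,"ax": 0,"ay": 0,"az": 0,"gripper": -1},
    {"dx": -0.3,"dy": -0.75,"dz": 0.7,"ax": 0,"ay": 0,"az": 0,"gripper": -1},
    {"dx": -0.35,"dy": -1,"dz": 0.88,"ax": 0,"ay": 0,"az": 0,"gripper": -1},
    {"dx": -0.35,"dy": -1,"dz": 0.88,"ax": 0,"ay": 0,"az": 0,"gripper": -1}
  ]
}}

```text
time: 12.55
eef_pos: [0.5718, 0.1243, 0.2694]
tcp_rot: [0.173, 0.985, 0.0, 0.003]
contact_force: [-0.4, -0.7, -0.9]
opening: 0.652
finger_force: 27.3
```

Emit:
{"name": "jog_arm", "arguments": {
  "increments": [
    {"dx": -0.13,"dy": -0.32,"dz": 0,"ax": 0,"ay": 0,"az": 0,"gripper": -1},
    {"dx": -0.26,"dy": -0.64,"dz": 0,"ax": 0,"ay": 0,"az": 0,"gripper": -1},
    {"dx": -0.35,"dy": -1,"dz": 0,"ax": 0,"ay": 0,"az": 0,"gripper": -1},
    {"dx": -0.35,"dy": -1,"dz": 0,"ax": 0,"ay": 0,"az": 0,"gripper": -1}
  ]
}}

```text
time: 12.95
eef_pos: [0.5276, 0.0037, 0.2641]
tcp_rot: [0.173, 0.985, -0.001, -0.001]
contact_force: [0.8, 1.2, -0.1]
opening: 0.651
finger_force: 27.5
```

Emit:
{"name": "jog_arm", "arguments": {
  "increments": [
    {"dx": -0.08,"dy": -0.23,"dz": 0,"ax": 0,"ay": 0,"az": 0,"gripper": -1},
    {"dx": -0.18,"dy": -0.46,"dz": 0,"ax": 0,"ay": 0,"az": 0,"gripper": -1},
    {"dx": -0.18,"dy": -0.46,"dz": 0,"ax": 0,"ay": 0,"az": 0,"gripper": -1},
    {"dx": -0.18,"dy": -0.46,"dz": 0,"ax": 0,"ay": 0,"az": 0,"gripper": -1},
    {"dx": -0.18,"dy": -0.46,"dz": 0,"ax": 0,"ay": 0,"az": 0,"gripper": -1}
  ]
}}

```text
time: 13.45
eef_pos: [0.5076, -0.0473, 0.2652]
tcp_rot: [0.171, 0.985, 0.0, -0.001]
contact_force: [-0.1, 0.2, -0.6]
opening: 0.651
finger_force: 27.6
```

```bash
cat > m.py <<'E'
from h import *
s=get_state();T=R.from_quat(s["tcp_rot"]);p=s["eef_pos"];print(s["time"],p.round(4),s["tcp_rot"].round(4))
f,W=cloud("wrist"); cv2.imwrite("pics/w4.png",f); Q=W.reshape(-1,3)
L=T.inv().apply(Q-p)
for tag,m in (("spindle",(Q[:,2]>.05)&(Q[:,2]<.075)&(np.hypot(Q[:,0]-.489,Q[:,1]+.042)<.02)),
              ("rolltop",(L[:,2]>-.025)&(L[:,2]<-.004)&(np.hypot(L[:,0],L[:,1])<.036)&(abs(L[:,1])<.026))):
    if m.sum()<6: print(tag,"none");continue
    q=L[m]; c,r=cv2.minEnclosingCircle(q[:,:2].astype(np.float32))
    print(tag,m.sum(),"tool med",np.median(q,0).round(4),"circ tool",np.round(c,4),round(r,4),"x",q[:,0].min().round(4),q[:,0].max().round(4),"world",(T.apply([c[0],c[1],0])+p).round(4))
E
python3 m.py
```

```text
13.45 [ 0.5076 -0.0473  0.2652] [ 1.706e-01  9.853e-01  4.000e-04 -5.000e-04]
spindle 416 tool med [ 2.090e-02 -2.000e-04  2.024e-01] circ tool [ 0.0193 -0.0005] 0.0111 x 0.009 0.0303 world [ 0.4893 -0.0413  0.2652]
rolltop 5343 tool med [ 0.0069 -0.0001 -0.0044] circ tool [0.0023 0.0008] 0.0279 x -0.0253 0.0297 world [ 0.5057 -0.0458  0.2652]
```

View pics/w4.png

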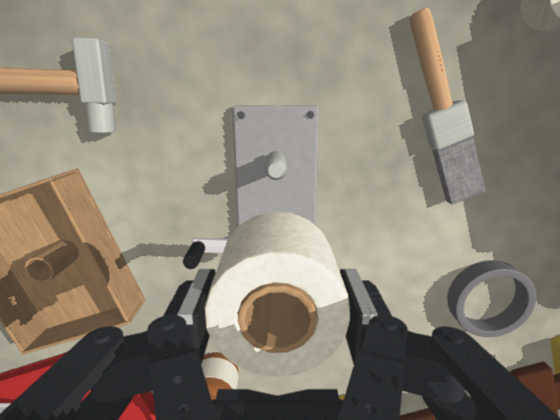

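The held roll's hole is centred at about (277,318), the spindle tip at about (278,157), and the knob at (194,253) is clear. I'll compute the offset from hole to spindle.

```bash
cat > px.py <<'E'
from h import *
s=get_state(); d=imaging.read_camera("wrist"); K=d["camera_matrix"];M=np.array(d["mount"])
def ray(u,v,zt):
    r=M[:3,:3]@np.array([(u-K[0,2])/K[0,0],-(v-K[1,2])/K[1,1],-1]); o=M[:3,3]; return (o+r*(zt-o[2])/r[2])
for zt in (-.0055,-.0075): print("hole",ray(277.5,318,zt), [ray(u,v,zt)[:2].round(4).tolist() for u,v in((238,318),(317,318),(277,283),(277,353))])
print("tip",ray(278,157,s["eef_pos"][2]-.066))
f,W=cloud("wrist"); T=R.from_quat(s["tcp_rot"]); L=T.inv().apply(W.reshape(-1,3)-s["eef_pos"]).reshape(W.shape)
print(L[330:375:10,277,:].round(4).tolist(), L[318,320:345:6].round(4).tolist(), L[255:283:6,277].round(4).tolist(), L[318,212:235:6].round(4).tolist())
E
python3 px.py
```

```text
hole [ 0.00293908  0.00084276 -0.0055    ] [[0.0029, -0.0141], [0.0029, 0.0158], [0.0179, 0.0007], [-0.0132, 0.0006]]
hole [ 0.00435565  0.00083886 -0.0075    ] [[0.0044, -0.0139], [0.0043, 0.0155], [0.0191, 0.0007], [-0.0115, 0.0006]]
tip [0.03145592 0.00167321 0.19938608]
[[-0.0105, 0.0006, 0.0049], [-0.0102, 0.0006, -0.0017], [-0.012, 0.0006, -0.0055], [-0.0173, 0.0006, -0.0049], [-0.023, 0.0006, -0.0041]] [[0.0012, 0.0173, -0.0033], [0.0018, 0.0194, -0.0042], [0.0019, 0.0217, -0.0042], [0.0023, 0.0239, -0.0049], [0.0019, 0.0263, -0.0042]] [[0.0283, 0.0006, -0.004], [0.0259, 0.0006, -0.004], [0.0239, 0.0006, -0.0048], [0.0212, 0.0006, -0.0042], [0.0187, 0.0006, -0.0041]] [[0.0015, -0.0244, -0.0037], [0.0012, -0.0222, -0.0033], [0.0017, -0.0198, -0.004], [0.0016, -0.0175, -0.0039]]
```

Emit:
{"name": "jog_arm", "arguments": {
  "increments": [
    {"dx": -0.14,"dy": 0.038,"dz": -0.1,"ax": 0,"ay": 0,"az": 0,"gripper": -1},
    {"dx": -0.14,"dy": 0.038,"dz": -0.3,"ax": 0,"ay": 0,"az": 0,"gripper": -1},
    {"dx": -0.14,"dy": 0.038,"dz": -0.6,"ax": 0,"ay": 0,"az": 0,"gripper": -1},
    {"dx": -0.14,"dy": 0.038,"dz": -0.9,"ax": 0,"ay": 0,"az": 0,"gripper": -1},
    {"dx": -0.14,"dy": 0.038,"dz": -1,"ax": 0,"ay": 0,"az": 0,"gripper": -1},
    {"dx": -0.14,"dy": 0.038,"dz": -1,"ax": 0,"ay": 0,"az": 0,"gripper": -1},
    {"dx": -0.14,"dy": 0.038,"dz": -1,"ax": 0,"ay": 0,"az": 0,"gripper": -1},
    {"dx": -0.14,"dy": 0.038,"dz": -1,"ax": 0,"ay": 0,"az": 0,"gripper": -1}
  ]
}}

```text
time: 14.4
eef_pos: [0.4923, -0.0442, 0.1483]
tcp_rot: [0.171, 0.985, -0.0, 0.002]
contact_force: [-0.1, 0.1, -1.4]
opening: 0.651
finger_force: 27.6
```

Emit:
{"name": "jog_arm", "arguments": {
  "increments": [
    {"dx": 0,"dy": 0,"dz": -0.1,"ax": 0,"ay": 0,"az": 0,"gripper": -1},
    {"dx": 0,"dy": 0,"dz": -0.19,"ax": 0,"ay": 0,"az": 0,"gripper": -1},
    {"dx": 0,"dy": 0,"dz": -0.19,"ax": 0,"ay": 0,"az": 0,"gripper": -1},
    {"dx": 0,"dy": 0,"dz": -0.19,"ax": 0,"ay": 0,"az": 0,"gripper": -1},
    {"dx": 0,"dy": 0,"dz": -0.19,"ax": 0,"ay": 0,"az": 0,"gripper": -1}
  ]
}}

```text
time: 14.9
eef_pos: [0.4908, -0.0439, 0.1232]
tcp_rot: [0.171, 0.985, -0.0, 0.0]
contact_force: [0.3, 0.0, -1.9]
opening: 0.653
finger_force: 27.6
```

```bash
python3 - <<'E'
from h import *
s=get_state();print(s["time"],s["eef_pos"].round(4),s["tcp_rot"].round(4))
a,W=cloud("side"); b,V=cloud("scene")
for n,X in(("side",W),("scene",V)):
    Q=X.reshape(-1,3); m=(Q[:,2]>.115)&(Q[:,2]<.13)&(np.hypot(Q[:,0]-.489,Q[:,1]+.042)<.034); print(n,m.sum(), cv2.minEnclosingCircle(Q[m][:,:2].astype(np.float32)) if m.any() else 0)
c=np.hstack([cv2.resize(a[150:280,240:370],(400,400)),cv2.resize(b[170:300,195:325],(400,400))]); cv2.imwrite("pics/c1.png",c)
E
```

```text
14.9 [ 0.4908 -0.0439  0.1232] [ 1.711e-01  9.853e-01 -0.000e+00  1.000e-04]
side 274 ((0.4910131096839905, -0.04141544550657272), 0.03315010294318199)
scene 333 ((0.49430978298187256, -0.04428447037935257), 0.0322134830057621)
```

View pics/c1.png

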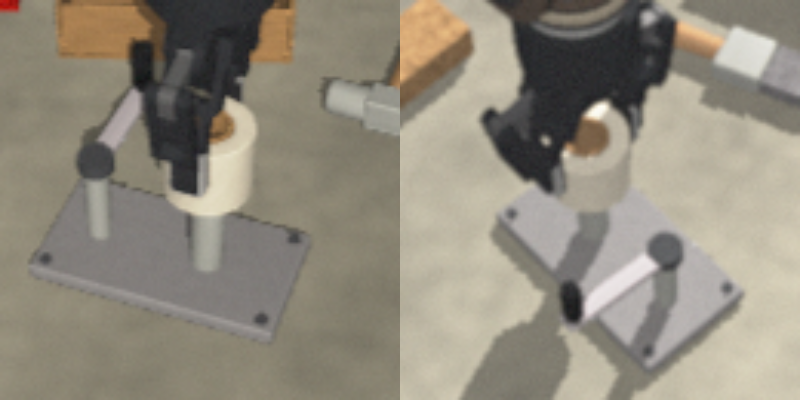

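The roll hangs upright just over the spindle in both views, and the error is about 1 mm, well inside the taper's capture range. I'll lower it gently while watching the force.

Emit:
{"name": "jog_arm", "arguments": {
  "increments": [
    {"dx": 0,"dy": 0.007,"dz": -0.04,"ax": 0,"ay": 0,"az": 0,"gripper": -1},
    {"dx": 0,"dy": 0.007,"dz": -0.08,"ax": 0,"ay": 0,"az": 0,"gripper": -1},
    {"dx": 0,"dy": 0.007,"dz": -0.12,"ax": 0,"ay": 0,"az": 0,"gripper": -1},
    {"dx": 0,"dy": 0.007,"dz": -0.16,"ax": 0,"ay": 0,"az": 0,"gripper": -1},
    {"dx": 0,"dy": 0.007,"dz": -0.2,"ax": 0,"ay": 0,"az": 0,"gripper": -1},
    {"dx": 0,"dy": 0.007,"dz": -0.2,"ax": 0,"ay": 0,"az": 0,"gripper": -1}
  ]
}}

```text
time: 15.6
eef_pos: [0.49, -0.0428, 0.0981]
tcp_rot: [0.171, 0.985, 0.0, -0.001]
contact_force: [0.3, -0.4, -1.2]
opening: 0.649
finger_force: 27.6
```

Emit:
{"name": "jog_arm", "arguments": {
  "increments": [
    {"dx": 0,"dy": 0,"dz": -0.05,"ax": 0,"ay": 0,"az": 0,"gripper": -1},
    {"dx": 0,"dy": 0,"dz": -0.1,"ax": 0,"ay": 0,"az": 0,"gripper": -1},
    {"dx": 0,"dy": 0,"dz": -0.15,"ax": 0,"ay": 0,"az": 0,"gripper": -1},
    {"dx": 0,"dy": 0,"dz": -0.2,"ax": 0,"ay": 0,"az": 0,"gripper": -1},
    {"dx": 0,"dy": 0,"dz": -0.25,"ax": 0,"ay": 0,"az": 0,"gripper": -1},
    {"dx": 0,"dy": 0,"dz": -0.29,"ax": 0,"ay": 0,"az": 0,"gripper": -1},
    {"dx": 0,"dy": 0,"dz": -0.33,"ax": 0,"ay": 0,"az": 0,"gripper": -1},
    {"dx": 0,"dy": 0,"dz": -0.33,"ax": 0,"ay": 0,"az": 0,"gripper": -1},
    {"dx": 0,"dy": 0,"dz": -0.33,"ax": 0,"ay": 0,"az": 0,"gripper": -1}
  ]
}}

```text
time: 16.5
eef_pos: [0.4907, -0.043, 0.0595]
tcp_rot: [0.171, 0.985, 0.0, -0.0]
contact_force: [-0.3, -0.0, -1.1]
opening: 0.65
finger_force: 27.6
```

Emit:
{"name": "jog_arm", "arguments": {
  "increments": [
    {"dx": 0,"dy": 0,"dz": -0.02,"ax": 0,"ay": 0,"az": 0,"gripper": -1},
    {"dx": 0,"dy": 0,"dz": -0.035,"ax": 0,"ay": 0,"az": 0,"gripper": -1},
    {"dx": 0,"dy": 0,"dz": -0.045,"ax": 0,"ay": 0,"az": 0,"gripper": -1},
    {"dx": 0,"dy": 0,"dz": -0.045,"ax": 0,"ay": 0,"az": 0,"gripper": -1},
    {"dx": 0,"dy": 0,"dz": -0.045,"ax": 0,"ay": 0,"az": 0,"gripper": -1}
  ]
}}

```text
time: 17.0
eef_pos: [0.4909, -0.043, 0.0557]
tcp_rot: [0.171, 0.985, -0.0, -0.0]
contact_force: [-4.7, 0.6, 9.4]
opening: 0.654
finger_force: 28.5
```

Contact with 9 N upward at TCP z 0.0557, exactly the expected seated height. Release and rise.

Emit:
{"name": "jog_arm", "arguments": {
  "increments": [
    {"dx": 0,"dy": 0,"dz": 0.01,"ax": 0,"ay": 0,"az": 0,"gripper": 0.5},
    {"dx": 0,"dy": 0,"dz": 0.01,"ax": 0,"ay": 0,"az": 0,"gripper": 0.7},
    {"dx": 0,"dy": 0,"dz": 0.01,"ax": 0,"ay": 0,"az": 0,"gripper": 0.9},
    {"dx": 0,"dy": 0,"dz": 0.01,"ax": 0,"ay": 0,"az": 0,"gripper": 0.9},
    {"dx": 0,"dy": 0,"dz": 0.01,"ax": 0,"ay": 0,"az": 0,"gripper": 0.9},
    {"dx": 0,"dy": 0,"dz": 0.01,"ax": 0,"ay": 0,"az": 0,"gripper": 0.9}
  ]
}}

```text
time: 17.6
eef_pos: [0.4906, -0.043, 0.0552]
tcp_rot: [0.171, 0.985, 0.0, -0.0]
contact_force: [-0.5, -0.4, -0.1]
opening: 0.951
finger_force: 0.0
```

Emit:
{"name": "jog_arm", "arguments": {
  "increments": [
    {"dx": 0,"dy": 0,"dz": 0.2,"ax": 0,"ay": 0,"az": 0,"gripper": 0.9},
    {"dx": 0,"dy": 0,"dz": 0.5,"ax": 0,"ay": 0,"az": 0,"gripper": 0.9},
    {"dx": 0,"dy": 0,"dz": 0.8,"ax": 0,"ay": 0,"az": 0,"gripper": 0.9},
    {"dx": 0,"dy": 0,"dz": 1,"ax": 0,"ay": 0,"az": 0,"gripper": 0.9},
    {"dx": 0,"dy": 0,"dz": 1,"ax": 0,"ay": 0,"az": 0,"gripper": 0.9}
  ]
}}

```text
time: 18.1
eef_pos: [0.4932, -0.0437, 0.1798]
tcp_rot: [0.171, 0.985, -0.001, 0.005]
contact_force: [0.2, -0.6, 1.0]
opening: 0.951
finger_force: 0.0
```

Emit:
{"name": "jog_arm", "arguments": {
  "increments": [
    {"dx": 0,"dy": 0,"dz": 0.4,"ax": 0,"ay": 0,"az": 0,"gripper": -1},
    {"dx": 0,"dy": 0,"dz": 0.8,"ax": 0,"ay": 0,"az": 0,"gripper": -1},
    {"dx": 0,"dy": 0,"dz": 0.8,"ax": 0,"ay": 0,"az": 0,"gripper": -1},
    {"dx": 0,"dy": 0,"dz": 0.8,"ax": 0,"ay": 0,"az": 0,"gripper": -1},
    {"dx": 0,"dy": 0,"dz": 0.8,"ax": 0,"ay": 0,"az": 0,"gripper": -1}
  ]
}}

```text
time: 18.6
eef_pos: [0.4896, -0.0427, 0.2689]
tcp_rot: [0.171, 0.985, 0.0, -0.002]
contact_force: [-0.4, -0.9, -0.4]
opening: 0.091
finger_force: 0.0
```

```bash
python3 - <<'E'
from h import *
s=get_state();print(s["time"],s["eef_pos"].round(4))
for n in ("wrist","side","scene"):
    f,W=cloud(n); Q=W.reshape(-1,3)
    m=(Q[:,2]>.053)&(Q[:,2]<.066)&(np.hypot(Q[:,0]-.489,Q[:,1]+.042)<.036); 
    if m.any(): print(n,"roll",m.sum(),np.median(Q[m],0),cv2.minEnclosingCircle(Q[m][:,:2].astype(np.float32)))
    m=(Q[:,2]>.1)&(Q[:,2]<.12)&(np.hypot(Q[:,0]-.5315,Q[:,1]+.1365)<.03); print("knob",m.sum(),cv2.minEnclosingCircle(Q[m][:,:2].astype(np.float32)) if m.any() else 0)
    if n=="wrist":cv2.imwrite("pics/w5.png",f)
E
```

```text
18.6 [ 0.4896 -0.0427  0.2689]
wrist roll 2496 [ 0.48781652 -0.04061771  0.05962606] ((0.4896988272666931, -0.04137885570526123), 0.02847345359623432)
knob 245 ((0.5313988327980042, -0.13535074889659882), 0.007169568911194801)
side roll 539 [ 0.491251   -0.03644201  0.0611631 ] ((0.4905873239040375, -0.041976891458034515), 0.029107261449098587)
knob 54 ((0.5323629975318909, -0.13595391809940338), 0.00782020017504692)
scene roll 506 [ 0.49100557 -0.04628336  0.06114726] ((0.490025132894516, -0.043673332780599594), 0.02954908460378647)
knob 56 ((0.5318810939788818, -0.13806629180908203), 0.006631612312048674)
```

View pics/w5.png

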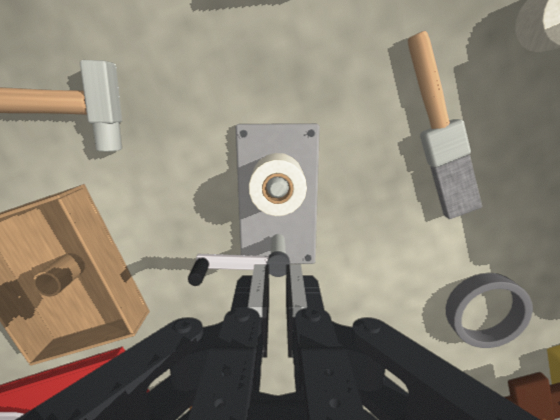

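The roll is seated: its centre is within about 1 mm of the spindle axis, its top is at 61 mm and it stands upright at (278,187). The knob is still at (0.532, -0.1365). Next I'll take hold of the knob.

Emit:
{"name": "jog_arm", "arguments": {
  "increments": [
    {"dx": 0.15,"dy": -0.35,"dz": 0,"ax": 0,"ay": 0,"az": 0,"gripper": 0},
    {"dx": 0.345,"dy": -0.78,"dz": 0,"ax": 0,"ay": 0,"az": 0,"gripper": 0},
    {"dx": 0.345,"dy": -0.78,"dz": -0.2,"ax": 0,"ay": 0,"az": 0,"gripper": 0},
    {"dx": 0.345,"dy": -0.78,"dz": -0.5,"ax": 0,"ay": 0,"az": 0,"gripper": 0},
    {"dx": 0.345,"dy": -0.78,"dz": -0.8,"ax": 0,"ay": 0,"az": 0,"gripper": 0},
    {"dx": 0.345,"dy": -0.78,"dz": -0.9,"ax": 0,"ay": 0,"az": 0,"gripper": 0},
    {"dx": 0.345,"dy": -0.78,"dz": -0.9,"ax": 0,"ay": 0,"az": 0,"gripper": 0},
    {"dx": 0.345,"dy": -0.78,"dz": -0.9,"ax": 0,"ay": 0,"az": 0,"gripper": 0}
  ],
  "force": 20
}}

```text
time: 19.55
eef_pos: [0.5327, -0.1368, 0.1644]
tcp_rot: [0.171, 0.985, -0.0, 0.001]
contact_force: [-0.6, -0.2, 0.1]
opening: 0.494
finger_force: 0.0
```

Emit:
{"name": "jog_arm", "arguments": {
  "increments": [
    {"dx": 0,"dy": 0,"dz": -0.2,"ax": 0,"ay": 0,"az": 0,"gripper": 0},
    {"dx": 0,"dy": 0,"dz": -0.35,"ax": 0,"ay": 0,"az": 0,"gripper": 0},
    {"dx": 0,"dy": 0,"dz": -0.45,"ax": 0,"ay": 0,"az": 0,"gripper": 0},
    {"dx": 0,"dy": 0,"dz": -0.45,"ax": 0,"ay": 0,"az": 0,"gripper": 0},
    {"dx": 0,"dy": 0,"dz": -0.45,"ax": 0,"ay": 0,"az": 0,"gripper": -1},
    {"dx": 0,"dy": 0,"dz": -0.45,"ax": 0,"ay": 0,"az": 0,"gripper": -1},
    {"dx": 0,"dy": 0,"dz": -0.45,"ax": 0,"ay": 0,"az": 0,"gripper": -1},
    {"dx": 0,"dy": 0,"dz": -0.45,"ax": 0,"ay": 0,"az": 0,"gripper": -1}
  ]
}}

```text
time: 20.35
eef_pos: [0.533, -0.1372, 0.111]
tcp_rot: [0.171, 0.985, -0.001, 0.001]
contact_force: [-0.7, -1.2, 4.1]
opening: 0.153
finger_force: 20.7
```

The knob is gripped (13 mm opening). I'll swing it around the hinge arc, radius 75 mm.

Emit:
{"name": "jog_arm", "arguments": {
  "increments": [
    {"dx": -0.038,"dy": 0.016,"dz": 0,"ax": 0,"ay": 0,"az": 0,"gripper": -1},
    {"dx": -0.086,"dy": 0.041,"dz": 0,"ax": 0,"ay": 0,"az": 0,"gripper": -1},
    {"dx": -0.158,"dy": 0.09,"dz": 0,"ax": 0,"ay": 0,"az": 0,"gripper": -1},
    {"dx": -0.223,"dy": 0.148,"dz": 0,"ax": 0,"ay": 0,"az": 0,"gripper": -1},
    {"dx": -0.279,"dy": 0.215,"dz": 0,"ax": 0,"ay": 0,"az": 0,"gripper": -1},
    {"dx": -0.325,"dy": 0.289,"dz": 0,"ax": 0,"ay": 0,"az": 0,"gripper": -1},
    {"dx": -0.361,"dy": 0.368,"dz": 0,"ax": 0,"ay": 0,"az": 0,"gripper": -1},
    {"dx": -0.361,"dy": 0.368,"dz": 0,"ax": 0,"ay": 0,"az": 0,"gripper": -1}
  ]
}}

```text
time: 21.15
eef_pos: [0.486, -0.0925, 0.1106]
tcp_rot: [0.17, 0.985, -0.001, -0.003]
contact_force: [-9.6, -2.7, 15.3]
opening: 0.154
finger_force: 21.9
```

Emit:
{"name": "jog_arm", "arguments": {
  "increments": [
    {"dx": 0,"dy": 0,"dz": 0.02,"ax": 0,"ay": 0,"az": 0,"gripper": -1},
    {"dx": 0,"dy": 0,"dz": 0.02,"ax": 0,"ay": 0,"az": 0,"gripper": -1},
    {"dx": 0,"dy": 0,"dz": 0.02,"ax": 0,"ay": 0,"az": 0,"gripper": -1}
  ]
}}

```text
time: 21.45
eef_pos: [0.4859, -0.092, 0.1108]
tcp_rot: [0.171, 0.985, -0.0, -0.004]
contact_force: [-6.7, -2.6, 5.8]
opening: 0.16
finger_force: 20.9
```

```bash
python3 - <<'E'
from h import *
s=get_state();print(s["time"],s["eef_pos"].round(4),s["contact_force"].round(1))
a,W=cloud("side"); b,V=cloud("scene")
c=np.hstack([cv2.resize(a[150:280,240:370],(400,400)),cv2.resize(b[170:300,195:325],(400,400))]); cv2.imwrite("pics/c2.png",c)
E
```

```text
21.45 [ 0.4859 -0.092   0.1108] [-6.7 -2.6  5.8]
```

View pics/c2.png

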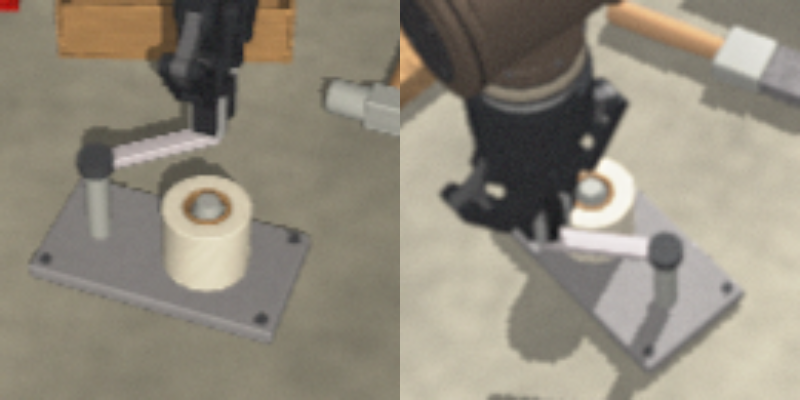

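The keeper arm follows (side view, knob end at about (210,135)) and the roll is undisturbed. I'll finish the swing with a small correction outward, toward the hinge.

Emit:
{"name": "jog_arm", "arguments": {
  "increments": [
    {"dx": 0.015,"dy": 0.04,"dz": 0,"ax": 0,"ay": 0,"az": 0,"gripper": -1},
    {"dx": 0,"dy": 0.084,"dz": 0,"ax": 0,"ay": 0,"az": 0,"gripper": -1},
    {"dx": -0.01,"dy": 0.171,"dz": 0,"ax": 0,"ay": 0,"az": 0,"gripper": -1},
    {"dx": -0.01,"dy": 0.258,"dz": 0,"ax": 0,"ay": 0,"az": 0,"gripper": -1},
    {"dx": 0,"dy": 0.333,"dz": 0,"ax": 0,"ay": 0,"az": 0,"gripper": -1},
    {"dx": 0.012,"dy": 0.387,"dz": 0,"ax": 0,"ay": 0,"az": 0,"gripper": -1},
    {"dx": 0.022,"dy": 0.415,"dz": 0,"ax": 0,"ay": 0,"az": 0,"gripper": -1},
    {"dx": 0.022,"dy": 0.415,"dz": 0,"ax": 0,"ay": 0,"az": 0,"gripper": -1},
    {"dx": 0.022,"dy": 0.415,"dz": 0,"ax": 0,"ay": 0,"az": 0,"gripper": -1}
  ]
}}

```text
time: 22.45
eef_pos: [0.4876, -0.0417, 0.1101]
tcp_rot: [0.171, 0.985, -0.0, -0.005]
contact_force: [-7.0, -1.5, 4.7]
opening: 0.154
finger_force: 21.3
```

Emit:
{"name": "jog_arm", "arguments": {
  "increments": [
    {"dx": 0,"dy": 0,"dz": 0,"ax": 0,"ay": 0,"az": 0,"gripper": -0.2},
    {"dx": 0,"dy": 0,"dz": 0,"ax": 0,"ay": 0,"az": 0,"gripper": -0.2},
    {"dx": 0,"dy": 0,"dz": 0,"ax": 0,"ay": 0,"az": 0,"gripper": -0.2},
    {"dx": 0,"dy": 0,"dz": 0.1,"ax": 0,"ay": 0,"az": 0,"gripper": -0.2},
    {"dx": 0,"dy": 0,"dz": 0.4,"ax": 0,"ay": 0,"az": 0,"gripper": -0.2},
    {"dx": 0,"dy": 0,"dz": 0.8,"ax": 0,"ay": 0,"az": 0,"gripper": -0.2},
    {"dx": 0,"dy": 0,"dz": 1,"ax": 0,"ay": 0,"az": 0,"gripper": -0.2},
    {"dx": 0,"dy": 0,"dz": 1,"ax": 0,"ay": 0,"az": 0,"gripper": -0.2},
    {"dx": 0,"dy": 0,"dz": 1,"ax": 0,"ay": 0,"az": 0,"gripper": -0.2},
    {"dx": 0,"dy": 0,"dz": 1,"ax": 0,"ay": 0,"az": 0,"gripper": -0.2}
  ]
}}

```text
time: 23.45
eef_pos: [0.4904, -0.0423, 0.2303]
tcp_rot: [0.171, 0.985, 0.0, -0.001]
contact_force: [0.8, -0.4, -0.1]
opening: 0.402
finger_force: 0.0
```

```bash
python3 - <<'E'
from h import *
s=get_state();print(s["time"],s["eef_pos"].round(4),s["contact_force"].round(1))
for n in ("wrist","side","scene"):
    f,W=cloud(n); Q=W.reshape(-1,3)
    m=(Q[:,2]>.1)&(Q[:,2]<.12)&(np.hypot(Q[:,0]-.489,Q[:,1]+.042)<.03)
    if m.any():
        c,_=cv2.minEnclosingCircle(Q[m][:,:2].astype(np.float32)); v=np.array(c)-[.56,-.067]; print(n,"knob",m.sum(),np.round(c,4),"keeper",np.arctan2(v[1],v[0])%(2*np.pi)-np.radians(160.7))
    m=(Q[:,2]>.053)&(Q[:,2]<.066)&(np.hypot(Q[:,0]-.489,Q[:,1]+.042)<.036)
    if m.any(): print("roll",np.median(Q[m],0).round(4),cv2.minEnclosingCircle(Q[m][:,:2].astype(np.float32)))
E
```

```text
23.45 [ 0.4904 -0.0423  0.2303] [ 0.8 -0.4 -0.1]
wrist knob 331 [ 0.4891 -0.0411] keeper -0.013056874583470268
roll [ 0.4837 -0.0373  0.0596] ((0.48955148458480835, -0.04144292697310448), 0.02842717058956623)
side knob 67 [ 0.4904 -0.0405] keeper -0.026900617060478194
roll [ 0.4875 -0.0324  0.0611] ((0.49056482315063477, -0.042485311627388), 0.029355917125940323)
scene knob 51 [ 0.489  -0.0461] keeper 0.05067288376109369
roll [ 0.4894 -0.0526  0.0612] ((0.48854005336761475, -0.044183067977428436), 0.02919287234544754)
```

The keeper reads shut (about 0 rad, at most 0.05), the roll is still seated and the robot is clear. Handing in.

```bash
python3 -c "
from plant import job; print(job.sign_off())"
```

```text
the job is handed in; nothing more can be done
None
```

The job is handed in, but sign-off gave no verdict: the core is in the carton, the wide roll is fully down on the spindle, the keeper reads shut, and the narrow roll was left alone.

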